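Bleed a rack lift down to the loader's deck

ROBOT

A 6-joint arm with a two-finger parallel gripper is mounted at the origin on the work surface. World frame = base frame: x ahead of the robot, y to its left, z up, the work surface at z = 0. Lengths are in mm, angles in rad, forces in N, time in s.
With the tool pointing down it reaches from about 300 to 775 mm from the base axis. Payload 14.6 kg.
Tool frame: the origin (TCP) lies at the very end of the fingers, on their centre line; the grasp point (between the pads) lies 19 mm behind it; z points along the fingers, y is the line along which they close (so a half turn about z gives the same grasp; the last joint's range is limited). The gripper opens to 85 mm and grips with 20 to 120 N. Pads are 22 mm wide; open, the fingers measure 114 mm over their backs; the gripper's body (76 mm by 85 mm) begins 54 mm behind the grasp point. The pads swing forward as they close: fully open they stand 13 mm farther back than shut.
Start: joints at [-1.236, 0.3, 1.521, -0, 1.321, -0.067], TCP at [215.084, -506.19, 231.281] pointing down, gripper open.
Joint ranges: [-3.03, 3.03], [-0.79, 2.21], [0.23, 2.52], [-1.04, 4.18], [0, 3.07], [-2.55, 2.55]. Speed limits (rad/s): [2.22, 2.22, 2.57, 3.14, 3.14, 3.14].

INTERFACE

Orientations are given as a unit quaternion [x, y, z, w].
In Python, from cell import bot, eyes, silhouettes, landmark_of gives the robot as it stands. The module is installed in compiled form; this text tells all that it offers.
- The arm moves only by the shell command python3 -m handwheel 'ROWS' [OPENING] [FORCE]. ROWS is text: rows parted by semicolons, each of 6 numbers parted by spaces: the shift along the tool's x, y, z scaled (see below), then the turn, a rotation vector about the tool's x, y, z scaled (see below). A call has 1 to 10 rows; each row shifts and turns the commanded pose from where the row before left it, along the tool's axes as they then stand; what a row does not reach is not made up. The controller multiplies each number of a shift by 0.02 m and each number of a turn by 6 degrees. A row lasts 1/8 s, in which the tool goes at most 62.5 mm and 10.7 degrees, less where a joint would pass 70% of its speed; a pose out of reach is approached as far as the arm can. A call with a number of a shift or a turn outside -1 to 1 is refused whole. A call with a gripper value outside its range is refused whole. OPENING is the opening in per cent of the stroke, from 0 (shut) to 100 (fully open), set as the call begins (- or left out, the last holds). The fingers move at their own pace and stop on an object; FORCE is the grip in N (left out, the last holds). Time passes only in rows, so rows that do not move let the fingers close. It gives the time, the measured TCP pose, the force, the opening and the grip force at its end, in the units of the state.
- bot.get_obs(): the state, without advancing time (a new reading comes with each control period).
- eyes.read_camera(name): name is "scene" or "top"; returns a dict with "image" (420x560x3 uint8, red, green, blue), "camera_matrix" (3x3 intrinsics, pixels), "R" (3x3) and "t" (3): a world point X has camera coordinates R X + t. Camera axes: x right, y down, z forward; pixel columns grow to the right and rows downward; lengths in mm; the calibration is good to about 2 mm. A picture is of the moment at which its call begins. There is no depth.
- bot.finish_job(): hands the job in; it is judged then, once.
Trained networks look in a picture, given as the dict that the camera call returned (one of the last four; its "shot" number tells which), for a name from the list of things; names that differ only in an ending like _2 or _b are one class to them, and where a whole thing is asked for, a point or a joint stands for the part that bears it (a point fixed in the world has none). Each returns a list of dicts, best first, with "confidence" (0 to 1); they miss things now and then, are a little off and sometimes report something else, mostly with a low value. They report only what shows in the picture. A call takes as long as a camera call.
- silhouettes(picture, target): "region" (420x560 bool, what is visible of it).
- landmark_of(picture, target): "centre" ([x, y, z] in mm, in world coordinates, good to about 4 mm: a listed point, or the origin of a listed thing).
The state is a dict: "time_s": time; "joints": joint angles; "dq": joint speeds; "effort": joint torques, N m; "position": TCP position; "tool_rot": TCP orientation; "contact_force": force on the tool from outside, world axes, zero at the start; "wrist_torque": the same for the moment, N m; "width": opening from 0.0 (shut) to 1.0 (fully open); "grip_force": force on a finger pad.
Only numpy, scipy, OpenCV 4.12 (cv2) and the standard library are available. Lean on these libraries where they do the work, as an engineer would, in place of code of your own. Each camera call takes 0.05 s, during which the arm holds its last target. There are 200 camera calls.

TASK

Crack the red release valve of the hydraulic rack lift open a fraction of a turn, anticlockwise, so that its platform with the blood tubes sinks slowly, one or two centimetres a second and never more than three, and shut the valve again so that the platform stops level with the deck of the cream rack loader beside it. The lift cannot be pumped back up, so rather stop short and bleed again than overshoot. Do not touch the platform, its tubes or the loader, leave the tube racks and the yellow tub on the bench where they are, and let go of the valve fully shut.

Things in the scene. Friction and masses are not known exactly. Their poses are not given: they have to be found in the camera images.
- valve_grip (a point): Middle of the release valve's red upright bar handle, 70 mm long, 14 thick, 34 high, on its vertical axis, 115 mm above the table: 13 mm under the bar's top, 45 over the grey block's top, 21 over a black collar of 16 mm radius. z up, y along the bar to its white-marked end, x across; they turn with it. Shut, y points to the platform (nearest edge 105 mm off) and the dial's green mark.
- release_valve (a joint): Valve angle, rad: 0 shut (stop), growing anticlockwise seen from above to 1.57 (stop). Dry friction 0.12 N m; stays where left. Below a crack angle of 0.15 to 0.45 rad (depends on the load) nothing moves; past it the platform sinks at about 0.055 m/s per rad of further opening. It stops at once when the valve is turned back below the crack angle.
- platform: The lift's aluminium platform, 170 x 130 x 12 mm, on a steel ram, with a white rack of blood tubes fixed on it that rises to 100 mm above the origin: centre of its underside. z up, y towards the loader. It moves only straight up and down, starts above the deck, and sinks only while the valve is open past its crack angle.
- platform_edge (a point): Middle of the platform's top edge on the side next to the loader (orange strip on the edge). Starts 25 to 75 mm above the loader's deck and can sink below it, down to 105 mm above the table.
- deck_edge (a point): Middle of the loader's deck edge next to the platform (orange strip), on the deck's top: the height to meet, 145 to 165 mm above the table. The loader is a fixed cream machine: steel deck 170 mm along x, 150 along y between side rails 12 mm high, beyond it a housing up to 285 mm high. The gap to the platform is about 10 mm.
- lift: Fixed base of the lift: a white box 170 x 140 x 80 mm with a grey pump block 140 x 180 x 70 mm on its -y side. Origin: under the centre of the white box. The valve's axis is at x = 0, y = -170 mm in this frame; z up, y towards the loader.
- loader: The rack loader. Origin: below the middle of its deck edge, 165 mm under the deck's top; y away from the lift.
- white_rack: Bystander: loose white tube rack 90 x 200 x 58 mm, tubes to 90 mm. Origin under its centre.
- black_block: Bystander: loose black tube block 100 x 140 x 45 mm with two tubes to 102 mm. Origin under its centre.
- yellow_tub: Bystander: loose open yellow tub 140 x 160 x 80 mm. Origin under its centre.

How it is judged:
By the outcome, as a careful person would: the job done as asked, in the order asked, and still so for the second after the job is handed in, with the robot touching nothing.
It also fails if it takes over 61 s, if anything falls off the work surface, if the arm or the gripper's body presses on something with over 40 N, if the wrist force passes 120 N, or if a joint passes its speed limit or range.

## Working session

There is one attempt and no reset: what is moved stays moved. The work goes in short steps, Python scripts to look and compute and a shell command to move; the robot and the scene stay as the last step left them, time stands still between calls to the robot, and variables do not carry over. Pictures are saved under pics/ and viewed, at most 10 in all, crops included, and the job is handed in when it is done.

```bash
mkdir -p pics; cat > h.py <<'E'
import numpy as np,cv2
from cell import bot,eyes,silhouettes,landmark_of
from scipy.spatial.transform import Rotation as R
def best(p,n):
    r=landmark_of(p,n); return [(np.round(d["centre"],1).tolist(),round(d["confidence"],2)) for d in r[:2]]
E
python3 - <<'E'
from h import *
ims=[]
for c in ("scene","top"):
    p=eyes.read_camera(c); ims.append(p["image"])
    for n in ("valve_grip","platform_edge","deck_edge","lift","loader","white_rack","black_block","yellow_tub"): print(c,n,best(p,n))
    cv2.imwrite(f"pics/{c}0.png",p["image"][:,:,::-1])
o=bot.get_obs(); print(o["time_s"],o["position"],R.from_quat(o["tool_rot"]).as_matrix().round(3))
E
```

```text
scene valve_grip [([478.8, -52.0, 112.8], 0.79)]
scene platform_edge [([309.7, -353.7, -2.8], 0.66), ([545.1, 174.9, 196.2], 0.58)]
scene deck_edge [([544.1, 187.4, 153.0], 0.64)]
scene lift [([527.0, 111.6, 4.3], 0.88)]
scene loader [([541.2, 187.8, -18.1], 0.76)]
scene white_rack [([258.2, 344.0, -3.6], 0.96)]
scene black_block [([310.6, -356.1, -0.8], 0.84), ([542.1, 187.1, -20.0], 0.58)]
scene yellow_tub [([410.9, -568.4, 3.0], 0.76)]
top valve_grip [([484.0, -47.7, 111.5], 0.64)]
top platform_edge []
top deck_edge [([546.3, 186.7, 147.0], 0.82)]
top lift [([529.1, 107.5, 0.5], 0.74), ([411.5, -573.7, -2.8], 0.59)]
top loader []
top white_rack [([262.6, 349.1, 2.5], 0.61)]
top black_block [([314.9, -358.4, 0.4], 0.97), ([480.2, -50.9, 113.8], 0.6)]
top yellow_tub [([413.4, -571.3, -1.5], 0.59), ([525.1, 106.9, 2.3], 0.59)]
0.9 [ 215.10218563 -506.17931613  231.27083377] [[ 0.92   0.391 -0.   ]
 [ 0.391 -0.92   0.   ]
 [ 0.    -0.    -1.   ]]
```

View pics/scene0.png

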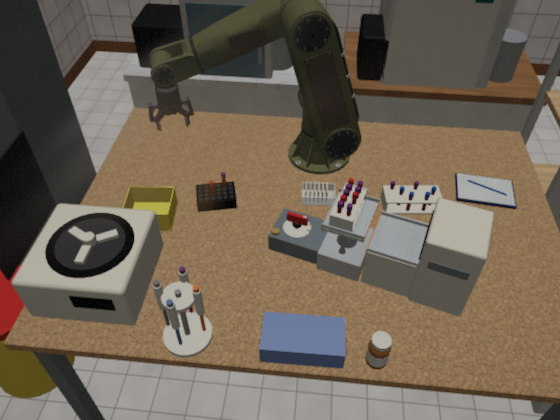

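View pics/top0.png

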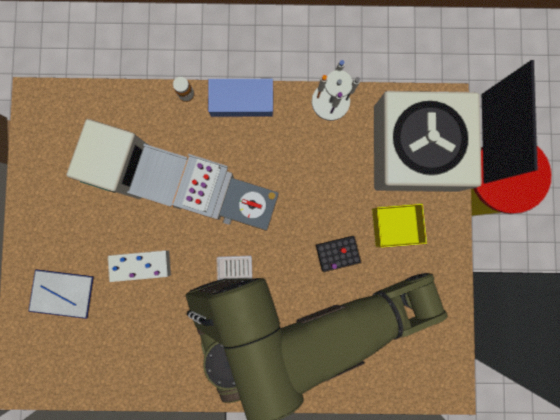

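The scene view shows the valve bar at about (298,218), with the platform and tubes at (350,210) and the loader at about (400,250). The top view shows the dial at (252,204), and the bar points at the platform, so the valve is shut. Both views put the valve near (481,-50,113). The lift's y axis is about 75° from world x.

```bash
python3 -m handwheel '1 -.75 0 0 0 0;1 -.75 0 0 0 0;1 -.75 0 0 0 0;1 -.75 0 0 0 0;1 -.75 0 0 0 0;1 -.75 0 0 0 0;1 -.75 0 0 0 0;1 -.75 0 0 0 0;1 -.75 0 0 0 0;1 -.75 0 0 0 0' 100 40 
python3 -m handwheel '1 -.75 0 0 0 0;1 -.75 0 0 0 0;1 -.75 0 0 0 0;1 -.75 0 0 0 0;1 -.75 0 0 0 0;1 -.75 0 0 0 0;1 -.75 0 0 0 0;1 -.75 0 0 0 0;1 -.75 0 0 0 0;1 -.75 0 0 0 0'
python3 -m handwheel '0 0 0 0 0 -1;0 0 0 0 0 -1;0 0 0 0 0 -1;0 0 0 0 0 -1;0 0 0 0 0 -1;0 0 0 0 0 -1;0 0 0 0 0 -1;0 0 0 0 0 -1;0 0 0 0 0 -.7;0 0 0 0 0 0'
cat >>h.py <<'E'
def proj(p,X):
    c=p["R"]@np.asarray(X,float)+p["t"]; u=p["camera_matrix"]@c; return u[:2]/u[2]
def ray(p,uv):
    d=np.linalg.inv(p["camera_matrix"])@[uv[0],uv[1],1]; return -p["R"].T@p["t"], p["R"].T@d
def onz(p,uv,z):
    o,d=ray(p,uv); return o+d*(z-o[2])/d[2]
E
python3 - <<'E'
from h import *
o=bot.get_obs(); print(o["time_s"],o["position"],o["joints"],R.from_quat(o["tool_rot"]).as_matrix().round(3),o["contact_force"])
for c in("scene","top"):
    p=eyes.read_camera(c)
    for n in("valve_grip","platform_edge","deck_edge","loader"):print(c,n,best(p,n))
    q=proj(p,[481,-50,115]).astype(int); q=np.clip(q,[100,75],[460,345]); print(q, proj(p,[481,-50,115]))
    im=p["image"][q[1]-75:q[1]+75,q[0]-100:q[0]+100,::-1]
    cv2.imwrite(f"pics/{c}1.png",cv2.resize(im,None,fx=4,fy=4,interpolation=2))
E
```

```text
time_s: 2.15
position: [340.9, -289.2, 231.4]
tool_rot: [0.98, 0.2, 0.0, 0.0]
contact_force: [0.0, 0.3, 0.5]
width: 0.999
grip_force: 0.0
time_s: 3.4
position: [466.3, -72.9, 231.4]
tool_rot: [0.98, 0.2, 0.0, 0.0]
contact_force: [0.8, -0.2, 0.5]
width: 1.001
grip_force: 0.0
time_s: 4.65
position: [465.9, -73.7, 231.4]
tool_rot: [0.792, 0.61, 0.0, 0.0]
contact_force: [-0.7, 0.3, 0.2]
width: 1.003
grip_force: 0.0
4.65 [465.92220583 -73.65838054 231.35218177] [-2.34456045e-01  1.24453426e-01  1.73349430e+00 -1.24525834e-05
  1.28349493e+00  2.39622671e-02] [[ 0.256  0.967  0.   ]
 [ 0.967 -0.256 -0.   ]
 [-0.     0.    -1.   ]] [-0.6564306   0.27980231  0.17085193]
scene valve_grip [([480.6, -52.4, 112.5], 0.68), ([528.6, 111.3, 5.5], 0.5)]
scene platform_edge [([544.4, 175.1, 195.3], 0.66)]
scene deck_edge [([547.2, 189.2, 152.6], 0.91)]
scene loader [([540.8, 184.9, -17.3], 0.88)]
[297 218] [297.70981734 218.12232169]
top valve_grip [([413.7, -569.1, 0.1], 0.16)]
top platform_edge [([547.1, 173.2, 199.5], 0.64)]
top deck_edge []
top loader []
[250 202] [250.77941041 202.55609905]
```

View pics/scene1.png

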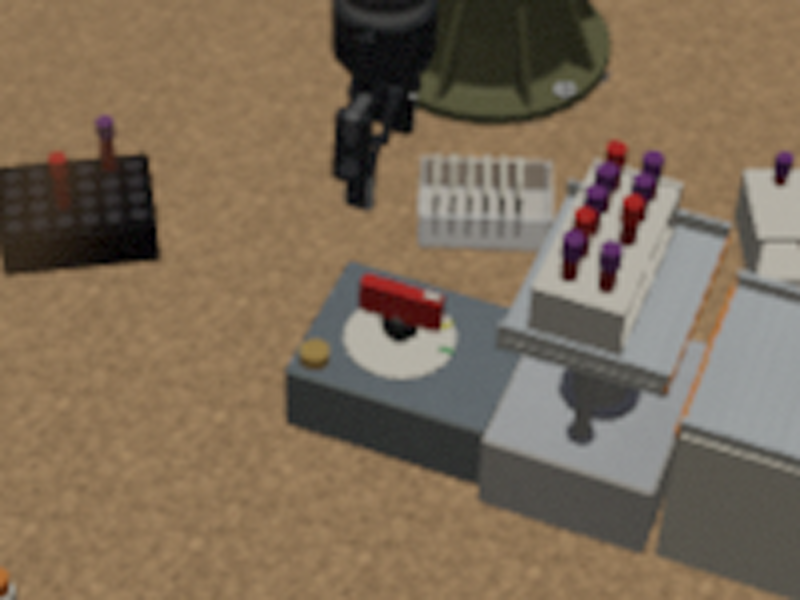

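The crop shows the bar centred at (402,302), which is full-image (297.5,218.5) and matches the projection of (481,-50,115). The bar points to the green mark. The gripper hangs clear, so I'll move over the bar and descend.

```bash
python3 -m handwheel '.65 .22 0 0 0 0;.65 .22 0 0 0 0;0 0 .8 0 0 0;0 0 .8 0 0 0;0 0 .8 0 0 0;0 0 .8 0 0 0;0 0 .8 0 0 0;0 0 .8 0 0 0;0 0 .8 0 0 0;0 0 .8 0 0 0'
python3 -m handwheel '0 0 0 0 0 0;0 0 0 0 0 0' 
python3 - <<'E'
from h import *
p=eyes.read_camera("scene"); q=[297,218]
im=p["image"][q[1]-75:q[1]+75,q[0]-100:q[0]+100,::-1]
cv2.imwrite(f"pics/scene2.png",cv2.resize(im,None,fx=4,fy=4,interpolation=2))
o=bot.get_obs(); print(o["position"],o["joints"])
E
```

```text
time_s: 6.4
position: [481.0, -50.8, 102.2]
tool_rot: [0.792, 0.61, 0.0, -0.0]
contact_force: [-0.1, 0.2, 0.1]
width: 1.003
grip_force: 0.0
time_s: 6.65
position: [481.3, -50.8, 103.6]
tool_rot: [0.792, 0.61, 0.0, 0.0]
contact_force: [-0.3, 0.5, 0.3]
width: 0.997
grip_force: 0.0
[481.3836108  -50.81016799 103.80291445] [-1.80858129e-01  3.07753227e-01  1.83571796e+00  3.32995014e-05
  9.97168861e-01  7.70619026e-02]
```

View pics/scene2.png

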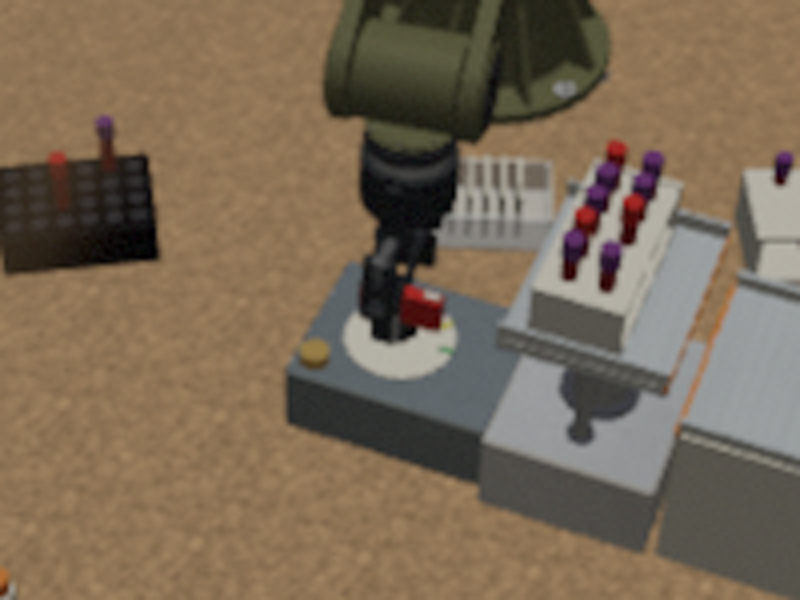

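The near finger stands in front of the bar's middle, around crop (385,290), as expected with the fingers straddling it. Closing now.

```bash
python3 -m handwheel '0 0 0 0 0 0;0 0 0 0 0 0;0 0 0 0 0 0;0 0 0 0 0 0;0 0 0 0 0 0;0 0 0 0 0 0' 0 50
python3 - <<'E'
from h import *
o=bot.get_obs(); print(o["position"],o["contact_force"],o["wrist_torque"],o["width"],o["grip_force"],R.from_quat(o["tool_rot"]).as_matrix().round(3)[:2,0])
cv2.imwrite("pics/x.png",eyes.read_camera("scene")["image"][:,:,::-1])
E
```

```text
time_s: 7.45
position: [479.1, -50.4, 103.5]
tool_rot: [0.792, 0.61, -0.002, -0.002]
contact_force: [-22.6, 3.8, 18.8]
width: 0.156
grip_force: 49.8
[479.06184863 -50.36504331 103.53939475] [-22.5779083    3.83759013  18.77612013] [ 0.57276895  3.46886076 -0.13594881] 0.15602850349112246 49.77629542350769 [0.255 0.967]
```

```bash
python3 -m handwheel '0 -.12 -.1 0 0 0;0 0 0 0 0 0'
python3 - <<'E'
from h import *
o=bot.get_obs(); print(o["position"],o["contact_force"],o["wrist_torque"])
p=eyes.read_camera("scene")
for n in("platform_edge","deck_edge"):print(n,best(p,n))
E
```

```text
time_s: 7.75
position: [478.4, -50.2, 103.9]
tool_rot: [0.792, 0.61, -0.0, -0.0]
contact_force: [8.5, -2.8, -19.9]
width: 0.154
grip_force: 51.9
[478.43168552 -50.18446568 103.89358432] [  8.50639837  -2.81242929 -19.8534774 ] [-0.33860361 -1.45015029 -0.04146666]
platform_edge [([545.9, 175.7, 197.6], 0.86)]
deck_edge [([550.2, 186.4, 155.0], 0.82)]
```

```bash
python3 -m handwheel '0 -0 .05 0 0 0'
python3 - <<'E'
from h import *
t=[]
for c in("scene","top"):
    p=eyes.read_camera(c); np.save(f"{c}.npy",p,allow_pickle=True)
    q=proj(p,[546,180,175]).astype(int); print(c,q)
    im=p["image"][q[1]-36:q[1]+36,q[0]-25:q[0]+25,::-1]
    t.append(cv2.resize(im,None,fx=8,fy=8,interpolation=0))
    for z in(150,160,197): print(z,proj(p,[546,180,z]))
cv2.imwrite("pics/z3.png",np.hstack(t))
E
```

```text
time_s: 8.02
position: [478.6, -50.2, 103.8]
tool_rot: [0.792, 0.61, -0.0, -0.0]
contact_force: [-0.5, -1.0, 0.3]
width: 0.151
grip_force: 54.9
scene [372 225]
150 [371.79866373 231.22112253]
160 [372.24875579 228.98424006]
197 [373.95194779 220.51965989]
top [179 180]
150 [181.19141914 181.16091673]
160 [180.5740713  180.76610969]
197 [178.21343617 179.25643343]
```

View pics/z3.png

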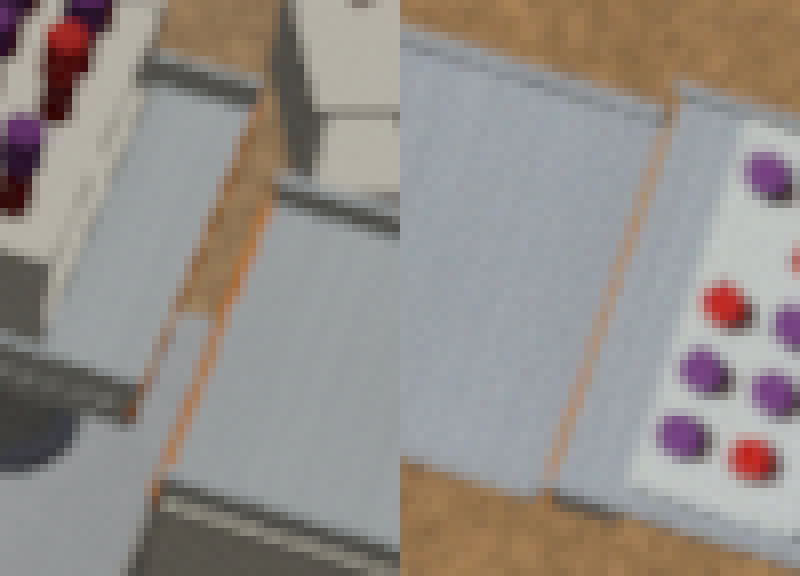

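The left half (scene) shows the platform strip running from (133,415) to (262,105) and the deck strip from (157,492) to (268,203). The platform is clearly above the deck. I'll solve for the gap and height difference.

```bash
python3 - <<'E'
from h import *
from scipy.optimize import least_squares
p=np.load("scene.npy",allow_pickle=True).item(); q=np.load("top.npy",allow_pickle=True).item()
o=np.array([347.,189]); f=lambda a:np.array(a)/8+o-.5
P=[f((133,412)),f((262,105))];D=[f((157,492)),f((268,203))]
def mod(v):
    x,y,z,th,dz,g,lp,ld=v; u=np.array([np.cos(th),np.sin(th),0]);n=np.array([-u[1],u[0],0]);e=np.array([x,y,z])
    pe=e-g*n+[0,0,dz]
    return pe+lp*u,pe-lp*u,e+ld*u,e-ld*u
def res(v):
    m=mod(v); r=np.concatenate([proj(p,a)-b for a,b in zip(m,P+D)])
    return np.concatenate([r,[(v[3]+.26)/.02,(v[5]-10)/2,(v[6]-85)/1.5,(v[7]-85)/1.5,(v[0]-547)/4,(v[1]-187)/4,(v[2]-153)/3]])
s=least_squares(res,[547,187,153,-.26,45,10,85,85]);print(s.x.round(2),s.fun.round(2))
J=np.linalg.inv(s.jac.T@s.jac);print(np.sqrt(np.diag(J)).round(2))
import pickle;pickle.dump(s.x,open("fit.pkl","wb"))
E
```

```text
[ 5.4730e+02  1.8409e+02  1.5242e+02 -2.8000e-01  4.3720e+01  1.0860e+01
  8.5330e+01  8.4110e+01] [ 1.04  0.02 -0.47  0.08 -0.11  0.71  0.03 -1.01 -1.02  0.43  0.22 -0.59
  0.08 -0.73 -0.19]
[2.83 1.61 2.6  0.01 3.96 1.63 1.34 1.34]
```

```bash
cat >>h.py <<'E'
def sink():
    "mm sunk since the reference picture scene.npy/mask.npy"
    p=eyes.read_camera("scene"); t=bot.get_obs()["time_s"]
    a=np.load("scene.npy",allow_pickle=True).item(); m=np.load("mask.npy")
    ga,gb=[cv2.cvtColor(x["image"],cv2.COLOR_RGB2GRAY) for x in(a,p)]
    c=np.array([528,109,220.]); d0=proj(a,c)
    best=None
    for s in range(0,75,6):
        W=np.eye(2,3,dtype=np.float32); W[:,2]=proj(a,c-[0,0,s])-d0
        try: cc,W=cv2.findTransformECC(ga,gb,W,cv2.MOTION_TRANSLATION,(3,60,1e-5),m,1)
        except cv2.error: continue
        if best is None or cc>best[0]: best=(cc,W[:,2].copy())
    k=(proj(a,c-[0,0,40])-d0)/40
    mm=best[1]@k/(k@k)
    o=bot.get_obs(); Rm=R.from_quat(o["tool_rot"]).as_matrix()
    th=np.degrees(np.arctan2(Rm[1,0],Rm[0,0]))-75.2
    print(f"t={t:.2f} sunk={mm:.1f} cc={best[0]:.3f} perp={np.linalg.norm(best[1]-mm*k):.2f} valve_deg={th:.1f}",o["contact_force"].round(1),o["wrist_torque"].round(2)); return p
E
python3 - <<'E'
from h import *
p=eyes.read_camera("scene"); np.save("scene.npy",p,allow_pickle=True)
r=silhouettes(p,"platform"); m=r[0]["region"].astype(np.uint8)*255
ys,xs=np.nonzero(m); print([(d["confidence"],d["region"].sum()) for d in r],xs.min(),xs.max(),ys.min(),ys.max())
np.save("mask.npy",m); sink()
E
python3 -m handwheel '0 0 0 0 0 -1;0 0 0 0 0 -1;0 0 0 0 0 -1;0 0 0 0 0 -1;0 0 0 0 0 0'
python3 -c "
from h import *
sink()"
```

```text
[(0.65, np.int64(2282))] 322 378 179 251
t=8.28 sunk=-0.0 cc=0.999 perp=0.00 valve_deg=0.0 [  3.4  -2.3 -13.4] [-0.44 -0.58 -0.06]
time_s: 8.9
position: [477.6, -50.2, 103.8]
tool_rot: [0.647, 0.762, -0.001, -0.001]
contact_force: [-5.0, -2.0, -7.6]
width: 0.149
grip_force: 53.8
t=8.95 sunk=1.0 cc=0.996 perp=0.02 valve_deg=24.1 [-5.4 -2.1 -6.7] [-0.47  0.92  0.13]
```

```bash
python3 -m handwheel '0 0 0 0 0 0;0 0 0 0 0 0;0 0 0 0 0 0'|head -1
python3 -c "
from h import *
sink()"
```

```text
time_s: 9.32
t=9.38 sunk=3.6 cc=0.995 perp=0.01 valve_deg=24.0 [-5.1 -3.5 -6.5] [-0.45  0.84  0.12]
```

```bash
python3 -m handwheel '0 0 0 0 0 -.65;0 0 0 0 0 -.65;0 0 0 0 0 0;0 0 0 0 0 0;0 0 0 0 0 0;0 0 0 0 0 0'|head -1
python3 -c "
from h import *
sink()"
python3 -m handwheel '0 0 0 0 0 0;0 0 0 0 0 0;0 0 0 0 0 0;0 0 0 0 0 0'|head -1
python3 -c "
from h import *
sink()"
```

```text
time_s: 10.12
t=10.18 sunk=14.0 cc=0.989 perp=0.07 valve_deg=31.8 [-8.8 -2.4 -4.7] [-0.56  1.32  0.05]
time_s: 10.68
t=10.72 sunk=22.3 cc=0.990 perp=0.06 valve_deg=31.8 [-8.4 -4.5 -4.5] [-0.61  1.33  0.09]
```

```bash
python3 -m handwheel '0 0 0 0 0 0;0 0 0 0 0 0;0 0 0 0 0 0;0 0 0 0 0 0;0 0 0 0 0 1;0 0 0 0 0 1;0 0 0 0 0 1;0 0 0 0 0 0;0 0 0 0 0 0'|head -1
python3 - <<'E'
from h import *
p=sink(); np.save("scene_b.npy",p,allow_pickle=True)
im=p["image"][189:261,347:397,::-1]
t=[cv2.resize(im,None,fx=8,fy=8,interpolation=0)]
q=eyes.read_camera("top"); t.append(cv2.resize(q["image"][144:216,154:204,::-1],None,fx=8,fy=8,interpolation=0))
for n in("platform_edge","deck_edge"):print(n,best(p,n),best(q,n))
cv2.imwrite("pics/z4.png",np.hstack(t))
E
```

```text
time_s: 11.85
t=11.90 sunk=32.5 cc=0.987 perp=0.11 valve_deg=13.9 [ -4.1  -2.7 -11. ] [-0.41  0.91 -0.04]
platform_edge [([548.0, 174.3, 164.9], 0.73), ([257.0, 342.6, -0.6], 0.26)] []
deck_edge [([412.3, -572.0, 2.3], 0.73), ([549.4, 186.5, 151.1], 0.71)] []
```

View pics/z4.png

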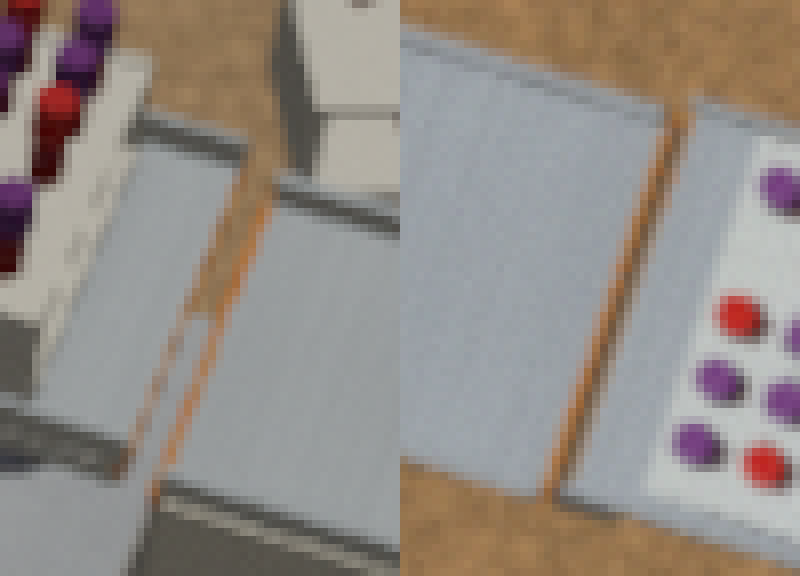

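The left half shows the platform strip now from (123,473) to (245,160), still somewhat above the deck strip (157,492) to (268,203). I'll refit the remaining height.

```bash
cat > fit.py <<'E'
from h import *
from scipy.optimize import least_squares
p=np.load("scene.npy",allow_pickle=True).item()
f=lambda a:np.array(a)/8+[346.5,188.5]
D=[f((157,492)),f((268,203))]
def fit(P,g0=None):
    def res(v):
        x,y,z,th,dz,g,l=v; u=np.array([np.cos(th),np.sin(th),0]);n=np.array([-u[1],u[0],0]);e=np.array([x,y,z]); pe=e-g*n+[0,0,dz]
        r=np.concatenate([(proj(p,a)-b)/.5 for a,b in zip((pe+l*u,pe-l*u,e+l*u,e-l*u),P+D)])
        return np.concatenate([r,[(th+.265)/.01,(g-10)/1,(l-85)/.7,(x-547.5)/2,(y-186.5)/2,(z-152)/2]])
    s=least_squares(res,[547,187,153,-.265,20,10,85]); C=np.sqrt(np.diag(np.linalg.inv(s.jac.T@s.jac)))
    print("dz",s.x[4].round(1),"+-",C[4].round(1),"gap",s.x[5].round(1),s.x[3].round(3)); print(s.fun[:8].round(1))
    return s.x
E
python3 - <<'E'
from fit import *
fit([f((133,412)),f((262,105))]); v=fit([f((123,473)),f((245,160))])
# predicted perpendicular distance of strips when level, and per mm
x,y,z,th=v[:4]; u=np.array([np.cos(th),np.sin(th),0]);n=np.array([-u[1],u[0],0]);e=np.array([x,y,z])
for g in(8,10,12):
  a=[proj(p,e+s*85*u) for s in(1,-1)]; 
  for dz in (0,5,12):
    b=[proj(p,e-g*n+s*85*u+[0,0,dz]) for s in(1,-1)]
    print(g,dz,[((B-A)*8).round(0) for A,B in zip(a,b)])
E
```

```text
dz 44.1 +- 2.0 gap 10.8 -0.283
[ 2.1 -0.3 -1.   0.5 -0.5  1.8  0.2 -2. ]
dz 12.2 +- 2.1 gap 11.1 -0.278
[ 1.8 -0.9 -0.2  1.2 -0.4  1.9 -0.2 -2.1]
8 0 [array([-21.,  -6.]), array([-20.,  -5.])]
8 5 [array([-20., -15.]), array([-18., -14.])]
8 12 [array([-17., -28.]), array([-15., -27.])]
10 0 [array([-27.,  -8.]), array([-25.,  -7.])]
10 5 [array([-25., -17.]), array([-23., -16.])]
10 12 [array([-23., -29.]), array([-20., -28.])]
12 0 [array([-32.,  -9.]), array([-30.,  -8.])]
12 5 [array([-30., -18.]), array([-28., -17.])]
12 12 [array([-28., -31.]), array([-25., -30.])]
```

```bash
python3 -m handwheel '0 0 0 0 0 -1;0 0 0 0 0 -1;0 0 0 0 0 -1;0 0 0 0 0 0;0 0 0 0 0 0;0 0 0 0 0 1;0 0 0 0 0 1;0 0 0 0 0 1;0 0 0 0 0 0;0 0 0 0 0 0'|head -1
python3 - <<'E'
from h import *
p=sink(); np.save("scene_c.npy",p,allow_pickle=True)
im=p["image"][189:261,347:397,::-1]
t=[cv2.resize(im,None,fx=8,fy=8,interpolation=0)]
q=eyes.read_camera("top"); t.append(cv2.resize(q["image"][144:216,154:204,::-1],None,fx=8,fy=8,interpolation=0))
for n in("platform_edge","deck_edge"):print(n,best(p,n),best(q,n))
cv2.imwrite("pics/z5.png",np.hstack(t))
E
```

```text
time_s: 13.4
t=13.45 sunk=39.5 cc=0.981 perp=0.11 valve_deg=13.9 [ -4.7  -2.2 -11. ] [-0.38  0.85 -0.15]
platform_edge [([543.1, 174.2, 159.4], 0.79)] [([546.1, 171.4, 159.2], 0.56), ([412.9, -571.4, 0.6], 0.47)]
deck_edge [([548.9, 188.3, 151.4], 0.81)] [([543.9, 190.7, 148.7], 0.95), ([315.2, -357.7, 3.8], 0.53)]
```

View pics/z5.png

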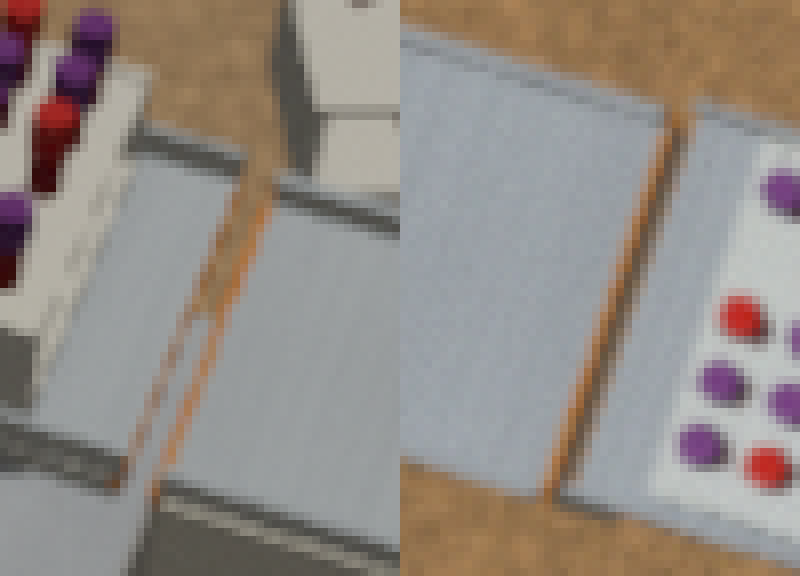

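Left half: the platform strip is now close to the deck strip, with its near end at about (120,465–487) and its far end at (245,172). The dark orange blob at the near end may be the plate's side face rather than its top edge, which would bias my height. I'll check by overlaying the model.

```bash
python3 - <<'E'
from fit import *
p=np.load("scene_c.npy",allow_pickle=True).item()
print("cam",-p["R"].T@p["t"])
th=-.27;u=np.array([np.cos(th),np.sin(th),0]);n=np.array([-u[1],u[0],0]);k=np.array([0,0,1.])
e=np.array([547.3,185.5,152])
S=11;o=np.array([343.,195]);w,h=36,54
big=cv2.resize(p["image"][195:195+h,343:343+w,::-1],None,fx=S,fy=S,interpolation=2)
t=[]
def ln(im,a,b,c):
    A,B=[tuple(((proj(p,x)-o+.5)*S).astype(int).tolist()) for x in(a,b)]; cv2.line(im,A,B,c,1)
for dz in(5,11):
    im=big.copy()
    ln(im,e+85*u,e-85*u,(0,255,0))
    for s in(1,-1):
        ln(im,e+s*85*u,e+s*85*u+12*k,(0,255,0)); ln(im,e+s*85*u+12*k,e+s*85*u+12*k+150*n,(0,255,0)); ln(im,e+s*85*u,e+s*85*u+150*n,(0,255,0))
    q=e-10*n+dz*k
    ln(im,q+85*u,q-85*u,(255,0,0))
    for s in(1,-1): ln(im,q+s*85*u,q+s*85*u-130*n,(255,0,0))
    ln(im,q+85*u,q+85*u-12*k,(255,0,255)); ln(im,q+85*u-12*k,q+85*u-12*k-130*n,(255,0,255))
    t.append(im)
cv2.imwrite("pics/ov.png",np.hstack(t))
E
```

```text
cam [1592.04861663    3.41351985 1261.39464662]
```

View pics/ov.png

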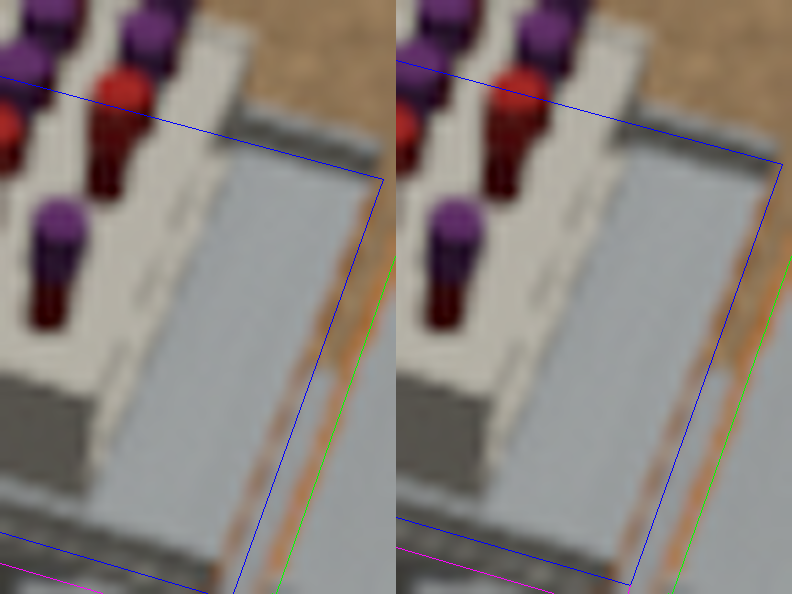

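Both rims show dark bands, the far inner lips and the near outer faces, on the platform and the deck alike. I'll compare their lines at sub-pixel level to get the height difference.

```bash
cat > rails.py <<'E'
from h import *
def band(g,cols,c0,slope,half=4):
    out=[]
    for c in cols:
        yc=c0+slope*c; ys=np.arange(int(yc)-half,int(yc)+half+1); v=g[ys,c].astype(float)
        m=v.min(); top=v[:half+1].max(); bot=v[half:].max(); i=v.argmin()
        def cross(seq,lev):
            for k in range(len(seq)-1):
                if seq[k]<=lev<seq[k+1]: return k+(lev-seq[k])/(seq[k+1]-seq[k])
            return np.nan
        up=i-cross(v[i::-1],(m+v[max(0,i-3):i+1].max())/2); dn=i+cross(v[i:],(m+v[i:i+4].max())/2)
        out.append((c,ys[0]+up,ys[0]+dn))
    return np.array(out)
def line(c,y):
    k=np.isfinite(y);
    for _ in range(3):
        q=np.polyfit(c[k],y[k],1); r=abs(y-np.polyval(q,c)); k=k&(r<.5)
    return q,k.sum()
def rails(p,dy):
    g=cv2.cvtColor(p["image"],cv2.COLOR_RGB2GRAY)
    # 8x crop coords -> px : 347+x/8, 189+y/8
    for nm,(x0,x1,ya,yb) in dict(pfar=(150,235,142+dy,165+dy),dfar=(290,395,200,225)).items():
        cols=np.arange(347+x0//8+1,347+x1//8+1); s=(yb-ya)/(x1-x0); c0=189+(ya)/8-s*(347+x0/8)
        b=band(g,cols,c0,s); 
        for j,w in((1,"upper"),(2,"lower")):
            q,k=line(b[:,0],b[:,j]); print(nm,w,"slope %.3f"%q[0],"y@379.5=%.2f"%np.polyval(q,379.5),k)
E
python3 - <<'E'
from rails import *
p=np.load("scene_c.npy",allow_pickle=True).item(); rails(p,0)
g=cv2.cvtColor(p["image"],cv2.COLOR_RGB2GRAY)
print("near platform cols 350..361, rows 238..252");print(g[236:254,350:363])
print("near deck cols 369..");print(g[246:264,369:382])
th=-.27;u=np.array([np.cos(th),np.sin(th),0]);n=np.array([-u[1],u[0],0]);e=np.array([547.3,185.5,152])
for s,l in((-85,"far"),(85,"near")):
  for dz in(0,1):
    a=[proj(p,e+s*u+d*n+[0,0,dz]) for d in(0,60,-60)]; print(l,dz,a, (a[1]-a[2])[1]/(a[1]-a[2])[0])
E
```

```text
pfar upper slope 0.293 y@379.5=209.35 11
pfar lower slope 0.274 y@379.5=211.92 11
dfar upper slope 0.299 y@379.5=210.88 13
dfar lower slope 0.286 y@379.5=213.53 13
near platform cols 350..361, rows 238..252
[[ 88 143 157 151 155 157 159 158 157 158 159 159 157]
 [ 98 129 149 156 156 156 157 157 158 158 159 157 155]
 [ 98 122 145 155 157 157 158 158 157 158 158 156 155]
 [ 94 130 151 157 156 157 159 158 158 158 157 155 155]
 [116 141 156 157 157 157 158 157 158 157 156 155 155]
 [131 148 156 157 157 158 157 158 156 158 155 155 155]
 [108 126 136 146 150 155 158 158 159 156 156 156 155]
 [ 79  79  85 109 121 131 140 146 155 158 156 155 156]
 [ 83  78  77  82  79  85  94 110 129 137 144 153 157]
 [ 84  84  88  90  87  79  78  79  77  88 112 130 139]
 [ 75  86  91  94  90  97 100  85  77  78  80  79  93]
 [ 99  99  86  80  85 105 107  91  89  92  84  78  86]
 [133 133 122 115  98  85  81  81  92  95  88  77  92]
 [149 150 149 144 130 123 113  97  84  78  79  74 113]
 [150 151 149 148 148 148 143 130 121 109  96 102 132]
 [152 149 149 147 147 148 148 148 149 143 133 136 145]
 [151 151 149
[... 960 characters left out ...]
4  82  82  84  84  85  83  83  82  84]
 [ 83  83  83  84  82  85  84  82  83  85  84  83  82]
 [ 84  84  83  85  82  83  83  83  83  83  83  84  83]]
far 0 [array([380.25502417, 212.73087823]), array([399.16308033, 217.77838431]), array([361.71037935, 207.78038481])] 0.26695002579998056
far 1 [array([380.3021927 , 212.50721667]), array([399.21943858, 217.55486   ]), array([361.74869939, 207.55663256])] 0.2668276007873167
near 0 [array([366.69571256, 251.14767239]), array([386.92144949, 256.99063995]), array([346.88812492, 245.42550305])] 0.2888877459752731
near 1 [array([366.73981713, 250.92580611]), array([386.97607696, 256.76933602]), array([346.92212787, 245.20314486])] 0.2887653132750856
```

Far and near rim lines agree: the platform is about 6.5 mm above the deck, and the networks' mean gives 6.9. Next bleed is about 5 mm.

```bash
python3 -m handwheel '0 0 0 0 0 -1;0 0 0 0 0 -1;0 0 0 0 0 -1;0 0 0 0 0 0;0 0 0 0 0 1;0 0 0 0 0 1;0 0 0 0 0 1;0 0 0 0 0 0;0 0 0 0 0 0'|head -1
python3 - <<'E'
from rails import *
p=sink(); rails(p,9)
g=cv2.cvtColor(p["image"],cv2.COLOR_RGB2GRAY).astype(float)
def near(cols,c0,s):
    y=[]
    for c in cols:
        r=int(c0+s*(c-cols[0])); v=g[r-4:r+6,c]; i=np.where((v[:-1]>118)&(v[1:]<=118))[0]
        y.append(r-4+i[0]+(v[i[0]]-118)/(v[i[0]]-v[i[0]+1]) if len(i) else np.nan)
    y=np.array(y);q,k=__import__("rails").line(np.array(cols,float),y); return q[0],np.polyval(q,366),k
print("near",near(range(352,360),243.8,.29),near(range(371,382),249.5,.29))
for n in("platform_edge","deck_edge"):print(n,best(p,n))
E
```

```text
time_s: 14.82
t=14.88 sunk=44.8 cc=0.977 perp=0.12 valve_deg=13.9 [ -4.1  -2.6 -11.3] [-0.45  0.83 -0.12]
pfar upper slope 0.290 y@379.5=210.58 11
pfar lower slope 0.273 y@379.5=213.10 11
dfar upper slope 0.302 y@379.5=210.83 13
dfar lower slope 0.282 y@379.5=213.57 13
near (np.float64(0.32560789873815554), np.float64(248.03402583902573), np.int64(8)) (np.float64(0.2964957624072695), np.float64(247.96871092974823), np.int64(11))
platform_edge [([547.5, 171.7, 151.6], 0.81)]
deck_edge [([546.4, 186.4, 151.3], 0.67)]
```

The platform is level within about 1 mm: rim lines within 0–0.4 px, and the networks give 151.6 against 151.3. Now I'll close the valve fully to its stop.

```bash
python3 -m handwheel '0 0 0 0 0 .8;0 0 0 0 0 .8;0 0 0 0 0 .75;0 0 0 0 0 .3;0 0 0 0 0 0;0 0 0 0 0 0'
python3 -c "
from h import *
sink()"
```

```text
time_s: 15.72
position: [478.6, -50.2, 103.9]
tool_rot: [0.803, 0.596, -0.0, -0.0]
contact_force: [2.7, -4.9, -21.6]
width: 0.154
grip_force: 51.9
t=15.78 sunk=44.7 cc=0.977 perp=0.12 valve_deg=-2.0 [  2.9  -3.8 -20.3] [-0.67 -0.45  0.05]
```

```bash
python3 -m handwheel '0 0 0 0 0 .4;0 0 0 0 0 0;0 0 0 0 0 0'|head -1
python3 -c "
from h import *
sink()"
```

```text
time_s: 16.15
t=16.20 sunk=44.8 cc=0.977 perp=0.11 valve_deg=-4.3 [  3.   -5.  -21.6] [-0.67 -0.41  1.45]
```

The wrist torque rose to 1.45 N m, so the valve is at its stop. Releasing and rising.

```bash
python3 -m handwheel '0 0 0 0 0 0;0 0 0 0 0 0;0 0 0 0 0 0;0 0 0 0 0 0;0 0 0 0 0 0;0 0 0 0 0 0' 100
python3 -m handwheel '0 0 -.5 0 0 0;0 0 -.8 0 0 0;0 0 -.8 0 0 0;0 0 -.8 0 0 0;0 0 -.8 0 0 0;0 0 -.8 0 0 0;0 0 -.8 0 0 0;-.8 0 -.8 0 0 0;-.8 0 0 0 0 0;-.8 0 0 0 0 0'
python3 - <<'E'
from h import *
p=sink()
for n in("platform_edge","deck_edge","valve_grip"):print(n,best(p,n))
im=p["image"][143:293,217:417,::-1]
cv2.imwrite("pics/end.png",cv2.resize(im,None,fx=4,fy=4,interpolation=2))
E
```

```text
time_s: 16.95
position: [478.7, -50.2, 104.3]
tool_rot: [0.816, 0.579, 0.0, -0.0]
contact_force: [0.4, 0.2, -0.5]
width: 1.001
grip_force: 0.0
time_s: 18.2
position: [462.2, -96.8, 225.8]
tool_rot: [0.816, 0.578, -0.0, -0.0]
contact_force: [0.1, 0.4, 0.3]
width: 0.997
grip_force: 0.0
t=18.25 sunk=44.7 cc=0.977 perp=0.12 valve_deg=-4.6 [-0.6 -0.2  1.1] [-0.01  0.   -0.03]
platform_edge []
deck_edge [([546.6, 187.4, 152.4], 0.86)]
valve_grip [([478.8, -56.7, 112.3], 0.79)]
```

View pics/end.png

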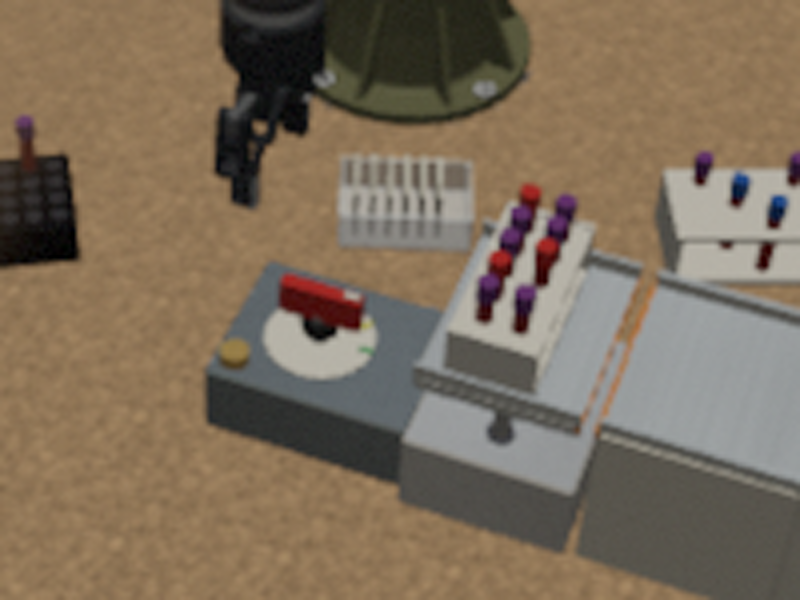

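The bar, centred at crop (321,302), points to the green mark exactly as it did at the start. The platform rim lines up with the deck rail near (640,270), and the gripper is clear.

```bash
python3 -c "
from cell import bot
print(bot.finish_job())"
```

```text
the job is handed in; nothing more can be done
None
```

I bled the platform down in four steps at up to about 1.5 cm/s, stopped it level with the loader's deck to within 1–2 mm by camera, shut the valve to its stop, let go, backed the arm clear, and handed the job in at about 18 s; no verdict came back.

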